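# Start a colour photo copy on the study's all-in-one printer

## Task

A photograph lies on the glass of the all-in-one printer. Using only the fingertips, push the raised scanner lid gently down from above until it is fully shut, then press and release three keys on the control panel, one at a time: the white power key, then the blue paper key, then the green colour-copy key. Do not pinch or lift anything, do not press the red or the black key, and leave the mug, stapler and pen pot where they are.

Things in the scene. Friction and masses are not known exactly. Their poses are not given: they have to be found in the camera images.
- printer: white all-in-one printer, fixed, 310 (its x) by 430 mm (its y). Origin: centre of its underside, on the desk. Front (-x) faces the robot within 0.2 rad, +y is its left, z up. A flat grey control panel, face 146 mm above the desk, runs along its left side (local y 130 to 215 mm) with a row of five keys 35 mm apart; front to back: green, black, red, blue, white.
- lid (a joint): opening angle of the scanner lid in rad: 0 = shut flat, grows as the free front edge rises; starts between 0.35 and 0.6. A stiff friction hinge: it stays where it is left, and about 1 to 3 N downward near its front edge moves it. Keep its speed under 2.5 rad/s; up to 0.03 counts as shut
- lid_hinge (a point): the middle of the lid's hinge line, at the lid's rear underside: local (150, -41, 132) mm of the printer. The hinge line runs along the printer's y. The white lid is 300 mm long from hinge to free edge, 336 mm wide (local y -209 to 127 mm), 18 mm thick; shut, its upper face is level at 150 mm above the desk. Its axes turn with the lid
- lid_edge (a point): the middle of the lid's free front edge, at its upper face; moves with the lid
- top_power (a point): the top centre of the power key: white, round, 18 mm across, with a small black power sign. It stands 6 mm above the panel face, 152 mm above the desk, at local x = 40 mm, y = 172.5 mm of the printer. It is pressed straight down
- top_paper (a point): the top centre of the paper-choice key: blue, 15 by 26 mm (longer along the printer's y), with a small white sheet sign. It stands 6 mm above the panel face, 152 mm above the desk, at local x = 5 mm, y = 172.5 mm of the printer. It is pressed straight down
- top_stop (a point): the top centre of the stop key (leave alone): red, round, 18 mm across. It stands 6 mm above the panel face, 152 mm above the desk, at local x = -30 mm, y = 172.5 mm of the printer. It is pressed straight down
- top_black (a point): the top centre of the mono-copy key (leave alone): black, round, 20 mm across. It stands 6 mm above the panel face, 152 mm above the desk, at local x = -65 mm, y = 172.5 mm of the printer. It is pressed straight down
- top_colour (a point): the top centre of the colour-copy key: green, round, 20 mm across. It stands 6 mm above the panel face, 152 mm above the desk, at local x = -100 mm, y = 172.5 mm of the printer. It is pressed straight down
- key_power (a joint): travel of the white power key in m: 0 = up (as at the start), 0.004 = pressed right down. A spring returns it; it starts to move at about 1.2 N and is fully down at 4 N. It counts as pressed from 0.0025
- key_paper (a joint): travel of the blue paper key in m: 0 = up (as at the start), 0.004 = pressed right down. A spring returns it; it starts to move at about 1.2 N and is fully down at 4 N. It counts as pressed from 0.0025
- key_stop (a joint): travel of the red stop key in m: 0 = up (as at the start), 0.004 = pressed right down. A spring returns it; it starts to move at about 1.2 N and is fully down at 4 N. It counts as pressed from 0.0025
- key_black (a joint): travel of the black mono-copy key in m: 0 = up (as at the start), 0.004 = pressed right down. A spring returns it; it starts to move at about 1.2 N and is fully down at 4 N. It counts as pressed from 0.0025
- key_colour (a joint): travel of the green colour-copy key in m: 0 = up (as at the start), 0.004 = pressed right down. A spring returns it; it starts to move at about 1.2 N and is fully down at 4 N. It counts as pressed from 0.0025
- mug: loose blue ceramic mug, 80 mm across, 90 mm high, with a handle; beside the printer. Origin: centre of its underside
- stapler: loose red and black stapler, 130 mm long, 34 mm wide, about 60 mm high; beside the printer. Origin: centre of its underside
- pen_pot: loose dark steel pen pot, 72 mm across, with three pens that reach 140 mm above the desk; beside the printer. Origin: centre of its underside
There are look-alikes about, which are no part of the job. What is shaped like the pen_pot but orange is not meant.

How it is judged:
On the way, in this order (a step that is already met when the one before it is completed fails the run):
1. the scanner lid is pushed fully shut (value of joint lid below 0.03 rad), for 0.2 s.
2. the white power key is pressed, alone, with the lid shut (value of joint key_power above 0.0025 m and value of joint each of key_paper, key_stop, key_black, key_colour below 0.0015 m and value of joint lid below 0.05 rad), for 0.05 s.
3. then the blue paper key is pressed, alone (value of joint key_paper above 0.0025 m and value of joint each of key_power, key_stop, key_black, key_colour below 0.0015 m and value of joint lid below 0.05 rad), for 0.05 s.
4. then the green colour-copy key is pressed, alone (value of joint key_colour above 0.0025 m and value of joint each of key_power, key_paper, key_stop, key_black below 0.0015 m and value of joint lid below 0.05 rad), for 0.05 s.
At the end, for the whole second after the job is handed in: The lid is shut (within 0.03 rad), all five keys are up again (within 1 mm), and the mug, stapler and pen pot are at rest within 20 mm of where they stood (value of joint lid below 0.03 rad and value of joint each of key_power, key_paper, key_stop, key_black, key_colour below 0.001 m and distance of each of mug, stapler, pen_pot from where it was at the start of the episode below 0.02 m and linear speed of each of mug, stapler, pen_pot below 0.02 m/s); the robot touches nothing.
It fails at once if the red stop key or the black mono-copy key is pressed, or any key while the lid is still open (value of joint any of key_stop, key_black above 0.002 m or (value of joint lid above 0.1 rad and value of joint any of key_power, key_paper, key_stop, key_black, key_colour above 0.002 m)).
It fails at once if the lid is raised, or pinched or pushed at its edge or underside (value of joint lid above 0.65 rad or (value of joint lid above 0.1 rad and contact force between the fingers and printer above 2 N and z of the grasp point in the frame of lid_hinge below 0.012 m)).
It fails at once if the arm or the gripper's body, not the fingers, bears on the printer (contact force between the arm and printer above 5 N).
It fails at once if the lid is slammed (velocity of joint lid below -2.5 rad/s).
It fails at once if the mug, stapler or pen pot is shifted or lifted (distance of any of mug, stapler, pen_pot from where it was at the start of the episode above 0.025 m).
It also fails if it takes over 51 s, if anything falls off the work surface, if the arm or the gripper's body presses on something with over 40 N, if the wrist force passes 120 N, or if a joint passes its speed limit or range.

## Robot

A 7-joint arm with a two-finger parallel gripper is mounted at the origin on the work surface. World frame = base frame: x ahead of the robot, y to its left, z up, the work surface at z = 0. Lengths are in m, angles in rad, forces in N, time in s.
With the tool pointing down it reaches from about 0.4 to 0.85 m from the base axis. Payload 10.4 kg.
Tool frame: the origin (TCP) lies at the very end of the fingers, on their centre line; the grasp point (between the pads) lies 19 mm behind it; z points along the fingers, y is the line along which they close (so a half turn about z gives the same grasp; the last joint's range is limited). The gripper opens to 87 mm and grips with 3 to 60 N. Pads are 19 mm wide; open, the fingers measure 117 mm over their backs; the gripper's body (75 mm by 190 mm) begins 51 mm behind the grasp point.
Start: joints at [-1.242, 0.332, -0.065, 1.46, 0.022, 1.35, -0.088], TCP at [0.215, 0.587, 0.223] pointing down, gripper open.
Joint ranges: [-2.6, 2.6], [-0.5, 2.12], [-1.47, 1.34], [0.16, 2.42], [-1.27, 4.41], [0.06, 2.06], [-2.6, 2.6]. Speed limits (rad/s): [2.22, 2.22, 2.79, 2.79, 3.14, 3.14, 3.14].

## Interface

Orientations are given as a unit quaternion [x, y, z, w].
In Python, from bench import r gives the robot as it stands.
- The arm moves only by the shell command python3 -m crank 'ROWS' [FORCE]. ROWS is JSON, a list that holds one entry, the list of rows, each a list of 5 numbers: the shift along the tool's x, y, z in mm, then the turn about the tool's z in degrees, then the opening, from -1 (shut) to 1 (fully open). A call has 1 to 20 rows; each row is the pose to reach, as a shift and turn from the pose commanded when the call began, along the tool's axes at that moment; what a row does not reach only later rows make up. A row lasts 1/10 s, in which the tool goes at most 50 mm and 8.59 degrees, less where a joint would pass 70% of its speed; a pose out of reach is approached as far as the arm can. A call with a gripper value outside its range is refused whole. The fingers move at their own pace and stop on an object; FORCE is the grip in N (left out, the last holds). Time passes only in rows, so rows that repeat a pose let the fingers close. It gives the time, the measured TCP pose, the force, the opening and the grip force at its end, in the units of the state.
- r.read_state(): the state, without advancing time (a new reading comes with each control period).
- r.camera(name): name is "scene" or "top"; returns a dict with "image" (480x640x3 uint8, red, green, blue), "vfov" (degrees; the focal length in pixels is half the picture's height over the tangent of half this angle, whatever the lens; pixels are square), "cx", "cy" (the principal point, pixels), "eye" and "attitude" of the camera in the world. Camera axes: x right, y down, z forward; pixel columns grow to the right and rows downward; lengths in m; the calibration is good to about 2 mm. A picture is of the moment at which its call begins. There is no depth.
- r.close_job(): hands the job in; it is judged then, once.
The state is a dict: "time": time; "joint_positions": joint angles; "joint_vel": joint speeds; "joint_torque": joint torques, N m; "ee_pos": TCP position; "eef_rot": TCP orientation; "ft_force": force on the tool from outside, world axes, zero at the start; "torque": the same for the moment, N m; "width": finger opening in m; "grip_force": force on a finger pad.
Only numpy, scipy, OpenCV 4.12 (cv2) and the standard library are available. Lean on these libraries where they do the work, as an engineer would, in place of code of your own. Each camera call takes 0.05 s, during which the arm holds its last target. There are 200 camera calls.

## Working session

There is one attempt and no reset: what is moved stays moved. The work goes in short steps, Python scripts to look and compute and a shell command to move; the robot and the scene stay as the last step left them, time stands still between calls to the robot, and variables do not carry over. Pictures are saved under pics/ and viewed, at most 10 in all, crops included, and the job is handed in when it is done.

```bash
mkdir -p pics; python3 - <<'E'
from bench import r
import cv2,numpy as np
s=r.read_state();print(s['time'],s['ee_pos'],s['eef_rot'],s['width'],s['ft_force'])
for n in('scene','top'):
    c=r.camera(n);cv2.imwrite(f'pics/{n}0.png',c['image'][:,:,::-1]);np.save(f'pics/{n}0.npy',c,allow_pickle=True)
    print(n,c['vfov'],c['cx'],c['cy'],c['eye'],c['attitude'])
E
```

```text
0.0 [0.2152691  0.58635923 0.22175712] [ 1.75015739e-01  9.84565390e-01 -6.91442812e-04 -8.18206146e-05] 0.08708666472628873 [ 0.80862228  0.00153452 -0.53879717]
scene 54.178122234024336 323.5879298249197 238.89672048751012 [ 1.32484551 -0.12928771  1.05603982] [ 0.70139019  0.63725827 -0.21986623 -0.23154381]
top 52.295013195007456 325.1910437598433 251.80191903775037 [ 0.38599202 -0.08138492  1.26502118] [ 0.70930999 -0.69967681  0.06606144 -0.05447547]
```

View pics/scene0.png

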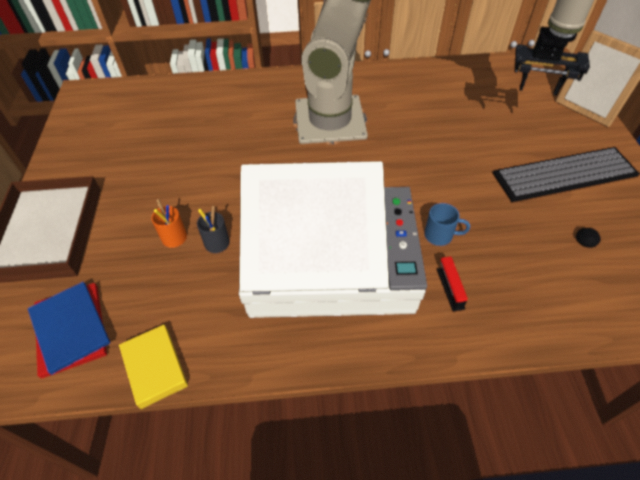

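View pics/top0.png

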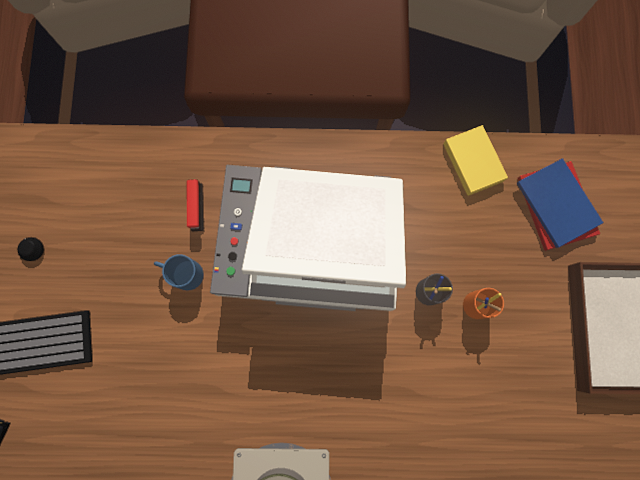

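The top view shows the printer in the centre. The key row runs white (238,212), blue (236,227), red (234,241), black (233,256), green (231,271). The lid's raised front edge runs from (244,269) to (404,286). The mug is at (182,272), the stapler at (194,205) and the dark pen pot at (434,290); the orange pot at (485,303) is the look-alike. Next I'll measure the keys by colour.

```bash
cat > h.py <<'E'
import numpy as np,cv2
from scipy.spatial.transform import Rotation as R
def ray(c,p):
    f=240/np.tan(np.radians(c['vfov'])/2)
    d=R.from_quat(c['attitude']).apply([(p[0]-c['cx'])/f,(p[1]-c['cy'])/f,1]);return np.array(c['eye']),d/np.linalg.norm(d)
def onz(c,p,z):
    e,d=ray(c,p);return e+d*(z-e[2])/d[2]
def cross(c1,p1,c2,p2):
    e1,d1=ray(c1,p1);e2,d2=ray(c2,p2)
    t=np.linalg.lstsq(np.c_[d1,-d2],e2-e1,rcond=None)[0];a,b=e1+t[0]*d1,e2+t[1]*d2
    return (a+b)/2,np.linalg.norm(a-b)
E
python3 - <<'E'
from h import *
C={n:np.load(f'pics/{n}0.npy',allow_pickle=True).item() for n in('scene','top')}
roi={'top':(222,200,246,280),'scene':(385,192,412,250)}
hue={'green':(45,80),'red':(0,6),'blue':(105,128)}
P={}
for n in C:
    x0,y0,x1,y1=roi[n];h=cv2.cvtColor(C[n]['image'],cv2.COLOR_RGB2HSV)[y0:y1,x0:x1]
    ms={k:cv2.inRange(h,(a,110,70),(b,255,255)) for k,(a,b) in hue.items()}
    ms['white']=cv2.inRange(h,(0,0,175),(180,40,255))
    for k,m in ms.items():
        _,_,st,ce=cv2.connectedComponentsWithStats(m)
        for i in range(1,len(st)):
            if st[i,4]>15:
                p=ce[i]+[x0,y0];P[n,k]=P.get((n,k),[])+[(p,st[i,4])];print(n,k,p.round(1),st[i,4],onz(C[n],p,.152).round(4))
for n in C:
    g=cv2.resize(C[n]['image'][150:320,200:440] if n=='top' else C[n]['image'][150:320,220:460],None,fx=3.3,fy=3.3,interpolation=cv2.INTER_CUBIC)
    cv2.imwrite(f'pics/{n}crop.png',g[:,:,::-1])
E
```

```text
scene green [395.9 200.9] 39 [0.536  0.1175 0.152 ]
scene red [399.1 222.1] 42 [0.6063 0.1125 0.152 ]
scene blue [400.8 233.9] 49 [0.6433 0.1096 0.152 ]
scene white [385.3 233.7] 56 [0.6389 0.0724 0.152 ]
scene white [402.8 244.9] 40 [0.6767 0.1081 0.152 ]
top green [230.2 270.7] 49 [0.5309 0.1182 0.152 ]
top red [233.8 240.7] 48 [0.6007 0.1132 0.152 ]
top blue [235.7 225.9] 47 [0.636  0.1102 0.152 ]
top white [237.2 211. ] 40 [0.6715 0.1083 0.152 ]
top white [244. 263.] 48 [0.549  0.0874 0.152 ]
```

View pics/topcrop.png

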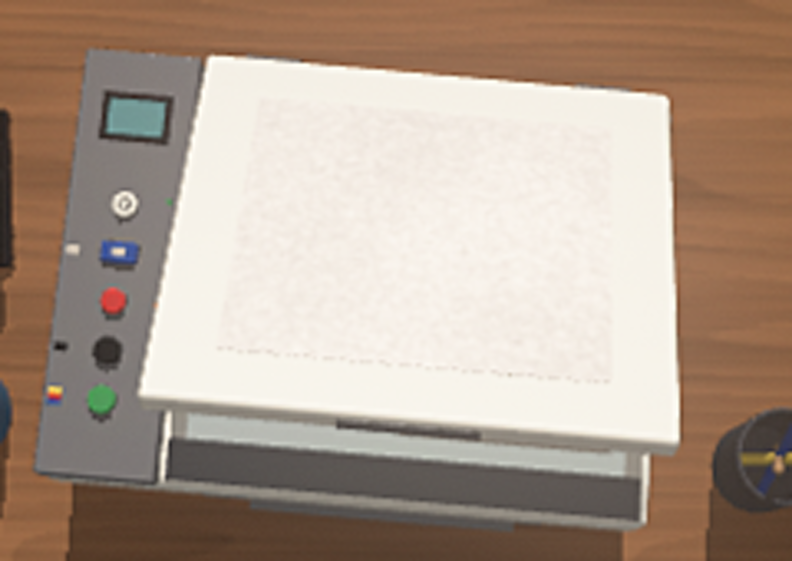

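The crop confirms it: white key with power sign, blue key with sheet sign, and green, in that order. The green–white distance is 141 mm in both views (140 expected). Now the printer pose, the lid angle and the first shift.

```bash
cat >> h.py <<'E'
w=np.array([.6727,.1083]);g=np.array([.5325,.1178])
u=(w-g)/np.linalg.norm(w-g);v=np.array([-u[1],u[0]])
O=(w+g)/2+.03*u-.1725*v
W=lambda x,y:O+np.array([x,y])@np.array([u,v])
def shift(s,xy,z):
    d=np.r_[xy,z]-s['ee_pos'];return 1000*R.from_quat(s['eef_rot']).inv().apply(d)
E
python3 - <<'E'
from h import *
from bench import r
C={n:np.load(f'pics/{n}0.npy',allow_pickle=True).item() for n in('scene','top')}
print('O',O,'yaw',np.arctan2(u[1],u[0]),'corner',W(-.155,.215),onz(C['top'],(200+37/3.3,150+472/3.3),.146))
# lid angle: front upper edge corners in top view, ray cut with lid side plane (local y)
for p,y in(((243,268.5),.127),((406,283.5),-.209)):
    e,d=ray(C['top'],p);l=lambda q:(q[:2]-O)@v
    t=(y-l(e))/(d[:2]@v); q=e+t*d; print('side cut',q)
    for th in np.arange(.3,.66,.05):
        X=.15-.3*np.cos(th)+.018*np.sin(th);Z=.132+.3*np.sin(th)+.018*np.cos(th)
        qz=onz(C['top'],p,Z);print(round(th,2),np.round(1000*(np.array([(qz[:2]-O)@u,(qz[:2]-O)@v])-[X,y]),1),end=' ')
    print()
s=r.read_state()
print(shift(s,W(-.08,-.02),.36),W(-.08,-.02))
E
```

```text
O [ 0.62086945 -0.0610835 ] yaw -0.0676569207420722 corner [0.48075921 0.16390343] [0.47964915 0.16016972 0.146     ]
side cut [0.52189828 0.07291404 0.25862854]
0.3 [26.1  3.4] 0.35 [18.7  1.1] 0.4 [10.7 -1.1] 0.45 [ 2.  -3.3] 0.5 [-7.3 -5.3] 0.55 [-17.1  -7.4] 0.6 [-27.5  -9.3] 0.65 [-38.5 -11.2] 
side cut [ 0.49355939 -0.26193619  0.27617632]
0.3 [22.5 -6.7] 0.35 [15.1 -4.3] 0.4 [ 7.2 -1.9] 0.45 [-1.4  0.4] 0.5 [-10.7   2.7] 0.55 [-20.5   4.9] 0.6 [-30.8   7. ] 0.65 [-41.8   9. ] 
[-532.70189923 -509.87115783 -137.48063938] [ 0.53970037 -0.07562932]
```

Both corners give a lid angle of about 0.45 rad, with the front edge near z 0.28. I'll rise, close the fingers, turn and go above the lid.

```bash
python3 -m crank '[[[0,0,-50,0,-1],[0,0,-95,0,-1],[0,0,-137,-5,-1],[-45,-43,-137,-10,-1],[-90,-85,-137,-16.3,-1],[-120,-115,-137,-16.3,-1],[-155,-148,-137,-16.3,-1],[-190,-181,-137,-16.3,-1],[-225,-214,-137,-16.3,-1],[-260,-247,-137,-16.3,-1],[-295,-280,-137,-16.3,-1],[-330,-313,-137,-16.3,-1],[-365,-346,-137,-16.3,-1],[-400,-380,-137,-16.3,-1],[-435,-414,-137,-16.3,-1],[-470,-448,-137,-16.3,-1],[-505,-482,-137,-16.3,-1],[-533,-510,-137,-16.3,-1],[-533,-510,-137,-16.3,-1],[-533,-510,-137,-16.3,-1]]]' 10
python3 - <<'E'
from h import *
from bench import r
s=r.read_state();print(s['time'],s['ee_pos'],s['eef_rot'],s['width'],s['ft_force'],shift(s,W(-.08,-.02),.36))
E
```

```text
time: 2.1
ee_pos: [0.5399, -0.0764, 0.359]
eef_rot: [0.035, 0.999, -0.0, -0.001]
ft_force: [-0.2, 0.8, 0.1]
width: 0.0004
grip_force: 0.0
2.1 [ 0.53988334 -0.07636991  0.3589767 ] [ 3.46204858e-02  9.99400347e-01 -1.96450201e-04 -5.73808357e-04] 0.00042855830751792036 [-0.19168741  0.83139207  0.07930005] [ 0.23494058  0.72570933 -1.02335146]
```

```bash
python3 -m crank '[[[0,0,30,0,-1],[0,0,60,0,-1],[0,0,75,0,-1],[0,0,81,0,-1],[0,0,87,0,-1],[0,0,93,0,-1],[0,0,99,0,-1],[0,0,105,0,-1],[0,0,111,0,-1],[0,0,117,0,-1],[0,0,123,0,-1]]]'
```

```text
time: 3.2
ee_pos: [0.5399, -0.0757, 0.236]
eef_rot: [0.034, 0.999, 0.0, -0.0]
ft_force: [-0.5, 0.4, 1.7]
width: 0.0005
grip_force: 0.9
```

Contact is gentle at 1.7 N, so I'll carry on down.

```bash
python3 -m crank '[[[0,0,6,0,-1],[0,0,12,0,-1],[0,0,18,0,-1],[0,0,24,0,-1],[0,0,30,0,-1],[0,0,36,0,-1],[0,0,42,0,-1],[0,0,48,0,-1],[0,0,54,0,-1],[0,0,60,0,-1],[0,0,65,0,-1],[0,0,70,0,-1],[0,0,74,0,-1],[0,0,77,0,-1],[0,0,79,0,-1],[0,0,81,0,-1],[0,0,82,0,-1]]]'
```

```text
time: 4.9
ee_pos: [0.54, -0.0757, 0.1544]
eef_rot: [0.034, 0.999, 0.0, 0.0]
ft_force: [-2.3, -0.2, 0.7]
width: 0.0009
grip_force: 0.8
```

```bash
python3 -m crank '[[[0,0,1,0,-1],[0,0,2,0,-1],[0,0,3,0,-1],[0,0,4,0,-1],[0,0,4,0,-1]]]'
```

```text
time: 5.4
ee_pos: [0.5401, -0.0757, 0.1505]
eef_rot: [0.034, 0.999, 0.0, 0.0]
ft_force: [-1.4, 0.2, 2.1]
width: 0.0005
grip_force: 0.9
```

```bash
python3 -m crank '[[[0,0,0.5,0,-1],[0,0,1,0,-1],[0,0,1.5,0,-1],[0,0,1.5,0,-1]]]'
```

```text
time: 5.8
ee_pos: [0.5401, -0.0757, 0.1504]
eef_rot: [0.034, 0.999, 0.0, 0.0]
ft_force: [-7.6, -0.4, 16.5]
width: 0.0004
grip_force: 8.2
```

The hard stop at 0.1504 m with 16 N means the lid is shut, as the surface should be at 0.150. I'll hold briefly, lift, and look.

```bash
python3 -m crank '[[[0,0,0,0,-1],[0,0,0,0,-1],[0,0,-20,0,-1],[0,0,-50,0,-1],[0,0,-50,0,-1]]]'
python3 - <<'E'
from h import *
from bench import r
s=r.read_state();print(s['time'],s['ee_pos'],s['ft_force'])
for n,(a,b) in dict(white=(.04,.1725),paper=(.005,.1725),green=(-.1,.1725)).items(): print(n,W(a,b),shift(s,W(a,b),.165))
c=r.camera('top');cv2.imwrite('pics/top1.png',cv2.resize(c['image'][140:330,180:450],None,fx=2.9,fy=2.9,interpolation=cv2.INTER_CUBIC)[:,:,::-1])
E
```

```text
time: 6.3
ee_pos: [0.5419, -0.076, 0.2025]
eef_rot: [0.034, 0.999, 0.0, 0.003]
ft_force: [0.7, -0.3, -0.1]
width: 0.0007
grip_force: 0.0
6.3 [ 0.54193801 -0.07601272  0.20247277] [ 0.71048092 -0.30691041 -0.12589056]
white [0.67243985 0.10831763] [-117.55537121  192.68396496   38.29148504]
paper [0.63751993 0.11068381] [-82.55594195 192.68950318  38.09168422]
green [0.53276015 0.11778237] [ 22.44234585 192.70611783  37.49228176]
```

View pics/top1.png

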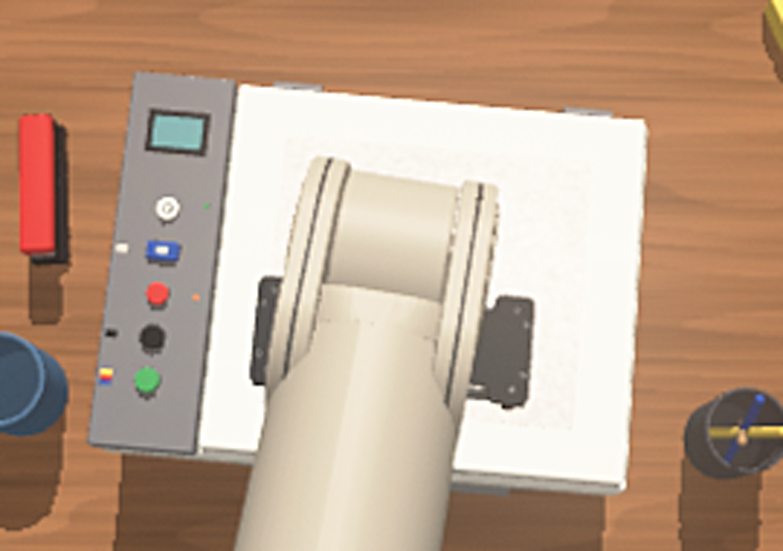

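The lid lies flat on the printer and all five keys are clear in the crop: white (167,208), blue (163,250), green (147,380). Next stop is above the white key.

```bash
python3 -m crank '[[[-30,40,0,0,-1],[-55,80,0,0,-1],[-80,120,0,0,-1],[-100,160,0,0,-1],[-117,193,0,0,-1],[-117,193,20,0,-1],[-117,193,36,0,-1],[-117,193,36,0,-1],[-117,193,36,0,-1]]]'
python3 - <<'E'
from h import *
from bench import r
s=r.read_state();print(s['ee_pos'],shift(s,W(.04,.1725),.152))
E
```

```text
time: 7.25
ee_pos: [0.6693, 0.1077, 0.1628]
eef_rot: [0.035, 0.999, -0.0, -0.0]
ft_force: [0.3, -0.5, 0.3]
width: 0.0005
grip_force: 0.0
[0.66930332 0.10765743 0.16280916] [-3.09207951  0.88084441 10.80623777]
```

```bash
python3 -m crank '[[[-3,1,0,0,-1],[-3,1,6,0,-1],[-3,1,9,0,-1],[-3,1,11,0,-1],[-3,1,12,0,-1],[-3,1,13,0,-1],[-3,1,14,0,-1],[-3,1,14.6,0,-1],[-3,1,14.6,0,-1]]]'
```

```text
time: 8.15
ee_pos: [0.6727, 0.1097, 0.1486]
eef_rot: [0.034, 0.999, 0.0, -0.0]
ft_force: [-2.4, -1.0, 3.8]
width: 0.0006
grip_force: 1.9
```

3.8 N at z 0.1486 means the key is nearly fully down. I'll add a touch more, release, and go to blue, 35 mm away along tool +x.

```bash
python3 -m crank '[[[0,0,0.5,0,-1],[0,0,0.5,0,-1],[0,0,-8,0,-1],[0,0,-16,0,-1],[12,0,-16,0,-1],[24,0,-16,0,-1],[35,0,-16,0,-1],[35,0,-16,0,-1],[35,0,-16,0,-1]]]'
python3 - <<'E'
from h import *
from bench import r
s=r.read_state();print(s['ee_pos'],shift(s,W(.005,.1725),.152))
E
```

```text
time: 9.05
ee_pos: [0.6383, 0.1124, 0.1649]
eef_rot: [0.033, 0.999, 0.0, 0.0]
ft_force: [-0.7, -0.8, -0.4]
width: 0.0006
grip_force: 0.0
[0.63825669 0.11244322 0.16494394] [ 0.62779175 -1.81198372 12.9424281 ]
```

```bash
python3 -m crank '[[[0,-1,4,0,-1],[0,-1,8,0,-1],[0,-1,11,0,-1],[0,-1,13,0,-1],[0,-1,14,0,-1],[0,-1,15,0,-1],[0,-1,16,0,-1],[0,-1,16.7,0,-1],[0,-1,16.7,0,-1]]]'
```

```text
time: 9.95
ee_pos: [0.6378, 0.111, 0.1485]
eef_rot: [0.034, 0.999, 0.0, 0.0]
ft_force: [-2.8, -1.5, 7.5]
width: 0.0003
grip_force: 3.7
```

Blue is fully down (7.5 N). Release, and go to green, 105 mm further, well above red and black.

```bash
python3 -m crank '[[[0,0,-8,0,-1],[0,0,-20,0,-1],[20,0,-25,0,-1],[45,0,-25,0,-1],[70,0,-25,0,-1],[90,0,-25,0,-1],[105,0,-25,0,-1],[105,0,-18,0,-1],[105,0,-15,0,-1],[105,0,-15,0,-1]]]'
python3 - <<'E'
from h import *
from bench import r
s=r.read_state();print(s['ee_pos'],shift(s,W(-.1,.1725),.152))
E
```

```text
time: 10.95
ee_pos: [0.5334, 0.1181, 0.1623]
eef_rot: [0.034, 0.999, -0.0, -0.0]
ft_force: [0.5, -0.7, 0.2]
width: 0.0006
grip_force: 0.0
[0.53337469 0.11805843 0.16226558] [ 0.59024075 -0.31165694 10.26598266]
```

```bash
python3 -m crank '[[[0,0,4,0,-1],[0,0,8,0,-1],[0,0,10,0,-1],[0,0,11,0,-1],[0,0,12,0,-1],[0,0,13,0,-1],[0,0,14,0,-1],[0,0,14.5,0,-1],[0,0,14.5,0,-1]]]'
```

```text
time: 11.85
ee_pos: [0.5331, 0.1181, 0.1485]
eef_rot: [0.034, 0.999, 0.0, 0.0]
ft_force: [-1.7, -1.2, 4.7]
width: 0.0006
grip_force: 2.3
```

```bash
python3 -m crank '[[[0,0,0.3,0,-1],[0,0,-8,0,-1],[0,0,-30,0,-1],[0,0,-60,0,-1],[0,0,-100,0,-1],[0,0,-100,0,-1],[0,0,-100,0,-1],[0,0,-100,0,-1]]]'
python3 - <<'E'
from h import *
from bench import r
c=r.camera('scene');cv2.imwrite('pics/end.png',c['image'][:,:,::-1])
E
```

```text
time: 12.65
ee_pos: [0.5325, 0.1183, 0.2473]
eef_rot: [0.034, 0.999, -0.0, -0.001]
ft_force: [-0.6, 0.1, -0.8]
width: 0.0005
grip_force: 0.0
```

View pics/end.png

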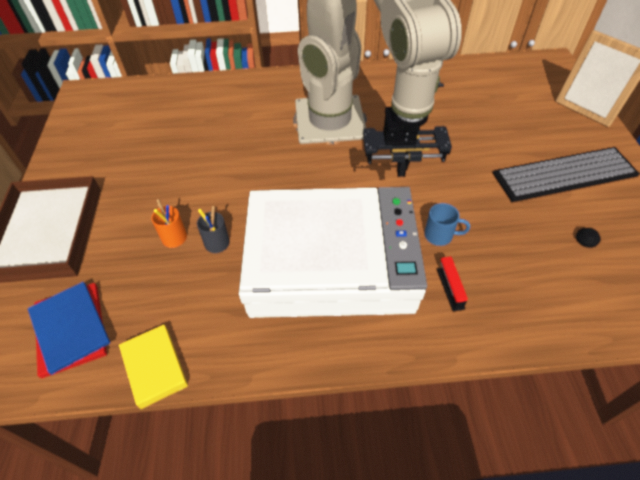

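The lid is shut, and the mug (441,224), stapler (453,283) and pen pot (213,231) have not moved. The arm is clear, so I'm handing in.

```bash
python3 -c "
from bench import r
print(r.close_job())"
```

```text
the job is handed in; nothing more can be done
None
```

I pushed the lid shut, pressed and released the white, blue and green keys in that order, and handed the job in after about 12.7 s; no verdict came back, but the last picture shows the lid flat and the mug, stapler and pen pot where they stood.

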